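# Sweep the stud caps off the cutting mat into the parts tray

### The arm

A 6-joint arm with a two-finger parallel gripper is mounted at the origin on the work surface. World frame = base frame: x ahead of the robot, y to its left, z up, the work surface at z = 0. Lengths are in m, angles in rad, forces in N, time in s.
With the tool pointing down it reaches from about 0.375 to 0.75 m from the base axis. Payload 9 kg.
Tool frame: the origin (TCP) lies at the very end of the fingers, on their centre line; the grasp point (between the pads) lies 19 mm behind it; z points along the fingers, y is the line along which they close (so a half turn about z gives the same grasp; the last joint's range is limited). The gripper opens to 85 mm and grips with 20 to 120 N. Pads are 22 mm wide; open, the fingers measure 114 mm over their backs; the gripper's body (76 mm by 85 mm) begins 54 mm behind the grasp point. The pads swing forward as they close: fully open they stand 13 mm farther back than shut.
Start: joints at [-1.357, 0.104, 0.097, 1.564, 0, 1.353], TCP at [0.251, -0.545, 0.231] pointing down, gripper open.
Joint ranges: [-2.99, 2.99], [-0.84, 1.86], [-1.1, 1.16], [-1.84, 2.11], [-1.51, 1.56], [-3.14, 3.14]. Speed limits (rad/s): [2.22, 2.22, 2.57, 3.14, 3.14, 3.14].

### API

Orientations are given as a rotation vector (axis times angle).
In Python, from rig import readout, optics, workorder gives the robot as it stands.
- The arm moves only by the shell command python3 -m creep 'ROWS' [FORCE]. ROWS is JSON, a list of rows, each a list of 7 numbers: the shift along the world's x, y, z in cm, then the turn, a rotation vector about the world's x, y, z in rad, then the finger opening in cm, from 0 to 8.54. A call has 1 to 12 rows; each row is the pose to reach, as a shift and turn from the pose commanded when the call began; what a row does not reach only later rows make up. A row lasts 1/10 s, in which the tool goes at most 50 mm and 8.59 degrees, less where a joint would pass 70% of its speed; a pose out of reach is approached as far as the arm can. A call with a gripper value outside its range is refused whole. The fingers move at their own pace and stop on an object; FORCE is the grip in N (left out, the last holds). Time passes only in rows, so rows that repeat a pose let the fingers close. It gives the time, the measured TCP pose, the force, the opening and the grip force at its end, in the units of the state.
- readout.read_state(): the state, without advancing time (a new reading comes with each control period).
- optics.capture(name): name is "scene" or "top" or "wrist"; returns a dict with "color" (420x560x3 uint8, blue, green, red), "depth" (420x560 float32, m along the optical axis (not along the pixel's ray), 0 where there is no reading), "intrinsics" (3x3 intrinsics, pixels), "position" and "rotation" of the camera in the world. Camera axes: x right, y down, z forward; pixel columns grow to the right and rows downward; lengths in m; the calibration is good to about 2 mm. A picture is of the moment at which its call begins.
- workorder.job_done(): hands the job in; it is judged then, once.
The state is a dict: "time": time; "joint_pos": joint angles; "qvel": joint speeds; "effort": joint torques, N m; "ee_pos": TCP position; "tool_rot": TCP orientation; "contact_force": force on the tool from outside, world axes, zero at the start; "ft_torque": the same for the moment, N m; "finger_gap": finger opening in m; "gripper_force": force on a finger pad.
Only numpy, scipy, OpenCV 4.12 (cv2) and the standard library are available. Lean on these libraries where they do the work, as an engineer would, in place of code of your own. Each camera call takes 0.05 s, during which the arm holds its last target. There are 200 camera calls.

### The job

Clear the three round brass stud caps off the cutting mat: with closed fingers, push them along the mat and over its edge so that they drop into the open parts tray standing against the board. Only sweep them, never lift or carry them, and leave the buckle, the jar and the stamp stand where they are.

Things in the scene. Friction and masses are not known exactly. Their poses are not given: they have to be found in the camera images.
- stud0: One of three alike loose brass stud caps: solid round disc, 28 mm in diameter, 8 mm high (upright side wall 6 mm high, then a slight dome), about 35 g. Origin at the centre of its flat underside, z up through its top. It starts lying flat on the cutting mat.
- stud1: One of three alike loose brass stud caps: solid round disc, 28 mm in diameter, 8 mm high (upright side wall 6 mm high, then a slight dome), about 35 g. Origin at the centre of its flat underside, z up through its top. It starts lying flat on the cutting mat.
- stud2: One of three alike loose brass stud caps: solid round disc, 28 mm in diameter, 8 mm high (upright side wall 6 mm high, then a slight dome), about 35 g. Origin at the centre of its flat underside, z up through its top. It starts lying flat on the cutting mat.
- board_top (a point): Centre of the top of the fixed punching board with its green gridded cutting mat: a flat rectangle 260 mm along its x by 300 mm along its y, 36 mm above the table, flat right to its edges (no rim). The frame's x points roughly away from the robot, y roughly to the robot's left, z up. The studs start on its half nearer the robot in a loose row along y, at least 55 mm apart; the far (+x) strip carries the jar and the buckle.
- tray: Fixed open-topped rectangular aluminium parts tray, 220 mm along its x by 120 mm along its y, 30 mm high, walls 4 mm thick, inner floor 4 mm above the table; so its rim is 6 mm lower than the board's top. Origin at the centre of its underside, on the table; axes parallel to the board's. It stands 2 mm off either the +y or the -y edge of the board, its long side along that edge, reaching past every stud on both sides; a part swept over that edge drops into it.
- stand: Loose wooden block with short steel stamps standing in it, 200 x 70 mm, up to 70 mm high, 0.9 kg; stands on the table off the board's other y edge. Origin at the centre of its underside. Leave alone.
- jar: Small amber glass dye jar with black cap, 48 mm in diameter, 58 mm high, standing on the far strip of the mat. Origin at the centre of its underside. Leave alone.
- buckle: Rectangular steel belt buckle, 46 x 50 mm, 9 mm high, lying flat on the far strip of the mat. Origin at the centre of its underside. Leave alone.

How it is judged:
By the outcome, as a careful person would: the job done as asked, in the order asked, and still so for the second after the job is handed in, with the robot touching nothing.
It also fails if it takes over 64 s, if anything falls off the work surface, if the arm or the gripper's body presses on something with over 40 N, if the wrist force passes 120 N, or if a joint passes its speed limit or range.

## Working session

There is one attempt and no reset: what is moved stays moved. The work goes in short steps, Python scripts to look and compute and a shell command to move; the robot and the scene stay as the last step left them, time stands still between calls to the robot, and variables do not carry over. Pictures are saved under pics/ and viewed, at most 10 in all, crops included, and the job is handed in when it is done.

```bash
mkdir -p pics; python3 - <<'E'
from rig import readout, optics
import cv2,numpy as np
s=readout.read_state();print(s['time'],s['ee_pos'],s['tool_rot'],s['finger_gap'])
for n in ("top","scene"):
    c=optics.capture(n);cv2.imwrite(f"pics/{n}0.png",c['color']);np.savez(f"pics/{n}0.npz",**c)
    print(n,c['position'],c['rotation'],c['intrinsics'])
E
```

```text
0.0 [ 0.25105081 -0.54456942  0.23049843] [-3.06729270e+00 -6.72734934e-01 -1.65603445e-05] 0.08534884178193129
top [0.46017211 0.02855824 0.83119214] [-2.11010271  2.1455407  -0.20260585] [[466.94397953   0.         282.14105599]
 [  0.         466.94397953 203.75964519]
 [  0.           0.           1.        ]]
scene [1.0445937  0.58041298 0.6538779 ] [-0.8399992  -2.48247931  1.14798736] [[518.3840353    0.         285.78505851]
 [  0.         518.3840353  212.97124548]
 [  0.           0.           1.        ]]
```

View pics/top0.png

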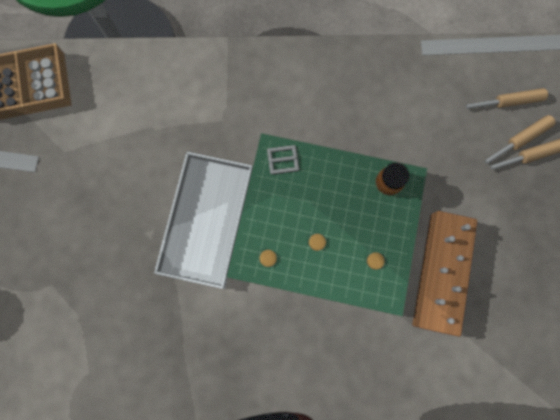

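The top view shows the tray at the left of the green mat, studs near pixels (268,258), (317,242) and (376,261), the buckle at (283,160), the jar at (393,178) and the stand at (446,272). Next I localise them.

```bash
cat > h.py <<'E'
import cv2,numpy as np
from scipy.spatial.transform import Rotation as R
def ray(c,uv,z):
    uv=np.atleast_2d(uv).astype(float);K=c['intrinsics']
    d=np.c_[uv,np.ones(len(uv))]@np.linalg.inv(K).T@R.from_rotvec(c['rotation']).as_matrix().T
    p=np.array(c['position']);return (p+d*((z-p[2])/d[:,2])[:,None])[:,:2]
def mask(c,lo,hi,amin):
    m=cv2.inRange(cv2.cvtColor(c['color'],cv2.COLOR_BGR2HSV),lo,hi)
    return [k for k in cv2.findContours(m,cv2.RETR_EXTERNAL,cv2.CHAIN_APPROX_NONE)[0] if cv2.contourArea(k)>amin]
def studs(c,z=.042):
    out=[]
    for k in mask(c,(10,110,110),(28,255,255),60):
        (u,v),r=cv2.minEnclosingCircle(k)
        if r<14: out.append(ray(c,[u,v],z)[0])
    return np.array(out)
def mat(c):
    k=max(mask(c,(60,60,30),(90,255,255),2000),key=cv2.contourArea)
    p=ray(c,cv2.convexHull(k)[:,0],.036)
    return cv2.minAreaRect((p*1000).astype(np.float32))
E
python3 - <<'E'
from h import *
c=dict(np.load('pics/top0.npz'))
r=mat(c);print(r,cv2.boxPoints(r).round())
S=studs(c)*1000;print(S.round())
# board frame
B=cv2.boxPoints(r);ce=np.array(r[0])
e=[B[1]-B[0],B[2]-B[1]]
ey=max(e,key=np.linalg.norm);ey=ey/np.linalg.norm(ey);ey*=np.sign(ey[1]);ex=np.array([ey[1],-ey[0]])
print('ex',ex,'ang',np.arctan2(ex[1],ex[0]));print(((S-ce)@np.c_[ex,ey]).round())
for n,z,uv in (('tray',.03,[[187,154],[251,166],[223,286],[156,273]]),('jar',.094,[[396,176]]),('buckle',.045,[[283,160]]),('stand',.05,[[435,212],[476,216],[460,333],[416,327]])):
    p=ray(c,uv,z)*1000;print(n,p.round().tolist(),((p-ce)@np.c_[ex,ey]).round().tolist())
E
```

```text
((576.0452270507812, -57.441558837890625), (300.09161376953125, 258.6071472167969), 76.70036315917969) [[ 416. -174.]
 [ 667. -233.]
 [ 736.   59.]
 [ 485.  118.]]
[[ 507. -132.]
 [ 515.   49.]
 [ 541.  -36.]]
ex [ 0.9731803  -0.23004366] ang -0.23212256
[[-50. -89.]
 [-84.  89.]
 [-40.  13.]]
tray [[702.0, 190.0], [678.0, 76.0], [469.0, 125.0], [493.0, 238.0]] [[65.0, 270.0], [68.0, 154.0], [-146.0, 153.0], [-149.0, 269.0]]
jar [[640.0, -163.0]] [[87.0, -88.0]]
buckle [[684.0, 20.0]] [[87.0, 100.0]]
stand [[587.0, -237.0], [579.0, -306.0], [388.0, -262.0], [398.0, -191.0]] [[52.0, -172.0], [60.0, -241.0], [-136.0, -243.0], [-142.0, -171.0]]
```

View pics/scene0.png

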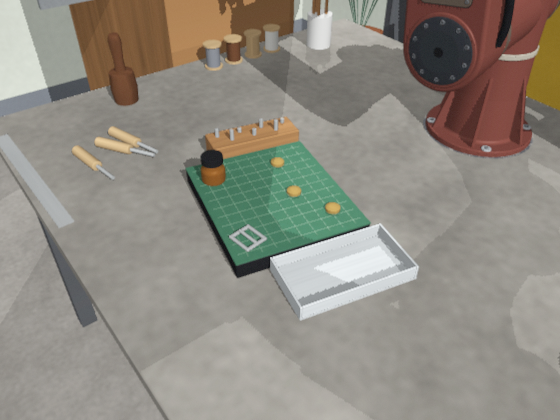

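Board frame is found: the tray is on the +y side, and the tool's y axis should lie along board x, a turn of +0.907 about z. I'll sweep the nearest stud first. First I close the fingers and move above the start, behind stud (-84, 89).

```bash
python3 -m creep '[[4,9,0,0,0,0.13,0],[8,18,0,0,0,0.26,0],[12,27,-3,0,0,0.4,0],[16,35,-5,0,0,0.54,0],[20,44,-7,0,0,0.7,0],[24,52,-8,0,0,0.85,0],[25.45,55.4,-8,0,0,0.907,0],[25.45,55.4,-8,0,0,0.907,0],[25.45,55.4,-8,0,0,0.907,0],[25.45,55.4,-8,0,0,0.907,0],[25.45,55.4,-8,0,0,0.907,0],[25.45,55.4,-8,0,0,0.907,0]]'
```

```text
time: 1.3
ee_pos: [0.4993, -0.0031, 0.1533]
tool_rot: [2.463, 1.949, 0.0]
contact_force: [1.1, -1.5, -0.6]
finger_gap: -0.0003
gripper_force: 0.0
```

```bash
python3 -m creep '[[0,0,0,0,0,0,0],[0,0,0,0,0,0,0],[0,0,0,0,0,0,0]]'; python3 - <<'E'
from rig import readout, optics
from h import *
s=readout.read_state();print(s['ee_pos'],s['joint_pos'])
M=R.from_rotvec(s['tool_rot']).as_matrix();print('tool y ang',np.arctan2(M[1,1],M[0,1]),M[2])
c=optics.capture('wrist');cv2.imwrite('pics/w1.png',c['color']);print(c['position'],(studs(c)*1000).round(1).tolist())
E
```

```text
time: 1.6
ee_pos: [0.4987, -0.0059, 0.1536]
tool_rot: [2.464, 1.949, -0.001]
contact_force: [0.4, -1.0, -0.6]
finger_gap: -0.0003
gripper_force: 0.0
[ 0.49872444 -0.00591543  0.15359367] [-2.74534522e-01 -2.08565184e-01 -3.46277514e-01  1.43324305e+00
 -2.97560759e-04  1.52879363e+00]
tool y ang -0.2325318231152986 [-2.90619583e-04 -1.71408175e-04 -9.99999943e-01]
[0.51614785 0.07346208 0.29660743] []
```

View pics/w1.png

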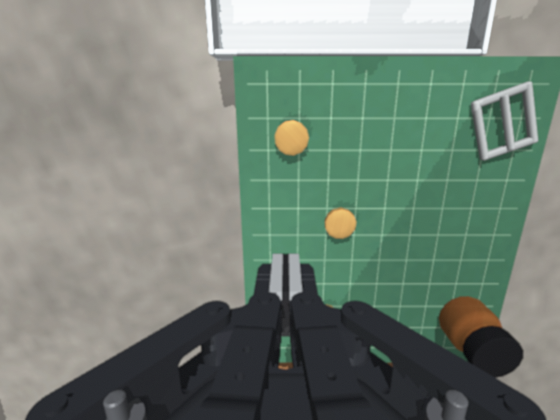

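The wrist view shows two studs at (291,138) and (340,223), aligned ahead of the closed fingers (tip at 286,260), with the third hidden behind the gripper. I'll refine with the wrist camera and compute the offset.

```bash
cat >> h.py <<'E'
CE=np.array([576.0,-57.4]);EX=np.array([.9732,-.2300]);EY=np.array([.2300,.9732]);BM=np.c_[EX,EY]
def tob(p): return (np.asarray(p)*1000-CE)@BM
def look(n):
    from rig import readout,optics
    s=readout.read_state();c=optics.capture(n)
    P=[]
    for k in mask(c,(10,100,90),(28,255,255),60):
        (u,v),r=cv2.minEnclosingCircle(k)
        P.append((round(u),round(v),round(r),*tob(ray(c,[u,v],.041)[0]).round(1)))
    print(n,'tcp_b',tob(s['ee_pos'][:2]).round(1),'z',round(s['ee_pos'][2]*1000,1),'t',s['time'],*P,sep='\n ')
    return c
E
python3 - <<'E'
from h import *
c=look('wrist');print(c['intrinsics'][0,0],'edge',tob(ray(c,[[237,57],[480,57],[237,105],[244,225]],.036)).round(1).tolist())
look('top')
E
```

```text
wrist
 tcp_b
 [-86.9  31.9]
 z
 153.8
 t
 1.65
 (472, 318, 29, np.float64(99.6), np.float64(-87.3))
 (340, 222, 15, np.float64(-39.3), np.float64(15.5))
 (291, 137, 17, np.float64(-83.6), np.float64(90.9))
303.3015622090127 edge [[-125.7, 151.1], [63.1, 150.8], [-127.5, 115.9], [-126.5, 11.2]]
top
 tcp_b
 [-86.8  31.8]
 z
 153.9
 t
 1.7
 (28, 78, 43, np.float64(139.1), np.float64(583.6))
```

```bash
python3 -m creep '[[0.5,0.91,-2,0,0,0,0],[0.5,0.91,-5,0,0,0,0],[0.5,0.91,-8,0,0,0,0],[0.5,0.91,-10,0,0,0,0],[0.5,0.91,-11,0,0,0,0],[0.5,0.91,-11.3,0,0,0,0],[0.5,0.91,-11.4,0,0,0,0],[0.5,0.91,-11.4,0,0,0,0],[0.5,0.91,-11.4,0,0,0,0]]'; python3 -c "
from h import *
look('wrist')"
```

```text
time: 2.65
ee_pos: [0.5047, 0.0036, 0.0408]
tool_rot: [2.463, 1.948, 0.002]
contact_force: [-0.2, 0.5, 0.1]
finger_gap: -0.0003
gripper_force: 0.0
wrist
 tcp_b
 [-83.4  42.9]
 z
 40.8
 t
 2.65
 (552, 416, 8, np.float64(86.1), np.float64(-62.8))
 (368, 308, 24, np.float64(-38.6), np.float64(19.1))
 (288, 181, 29, np.float64(-83.5), np.float64(91.1))
```

Aligned with no contact; lower by 2 mm and sweep 125 mm along board +y.

```bash
python3 -m creep '[[0,0,-0.2,0,0,0,0],[0.23,0.97,-0.2,0,0,0,0],[0.46,1.95,-0.2,0,0,0,0],[0.69,2.92,-0.2,0,0,0,0],[0.92,3.89,-0.2,0,0,0,0],[1.15,4.87,-0.2,0,0,0,0],[1.38,5.84,-0.2,0,0,0,0],[1.61,6.81,-0.2,0,0,0,0],[1.84,7.79,-0.2,0,0,0,0],[2.07,8.76,-0.2,0,0,0,0]]'; python3 -c "
from h import *
c=look('wrist');cv2.imwrite('pics/w2.png',c['color'])"
```

```text
time: 3.7
ee_pos: [0.5249, 0.0923, 0.0377]
tool_rot: [2.463, 1.949, 0.0]
contact_force: [0.4, -0.8, -0.5]
finger_gap: -0.0001
gripper_force: 0.0
wrist
 tcp_b
 [-84.2 133.9]
 z
 37.7
 t
 3.7
 (294, 226, 28, np.float64(-81.1), np.float64(159.8))
```

View pics/w2.png

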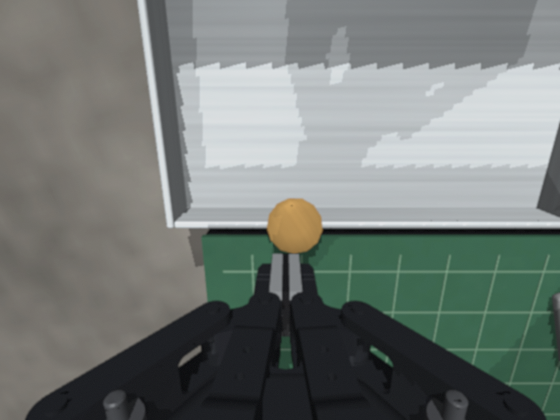

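The stud at (294,226) is at the edge, straight ahead of the fingers. Continuing over the edge.

```bash
python3 -m creep '[[0.25,0.97,0.05,0,0,0,0],[0.5,1.95,0.05,0,0,0,0],[0.75,2.92,0.05,0,0,0,0],[0.92,3.6,0.05,0,0,0,0],[0.92,3.6,0.05,0,0,0,0],[0.92,3.6,2,0,0,0,0],[0.92,3.6,5,0,0,0,0],[0.92,3.6,8,0,0,0,0],[0.92,3.6,8,0,0,0,0]]'; python3 -c "
from h import *
c=look('wrist');cv2.imwrite('pics/w3.png',c['color'])"
```

```text
time: 4.65
ee_pos: [0.5364, 0.1272, 0.1222]
tool_rot: [2.46, 1.947, 0.008]
contact_force: [0.5, 0.0, 0.7]
finger_gap: -0.0
gripper_force: 0.0
wrist
 tcp_b
 [-81.  170.5]
 z
 122.2
 t
 4.65
 (286, 195, 15, np.float64(-81.6), np.float64(188.6))
```

View pics/w3.png

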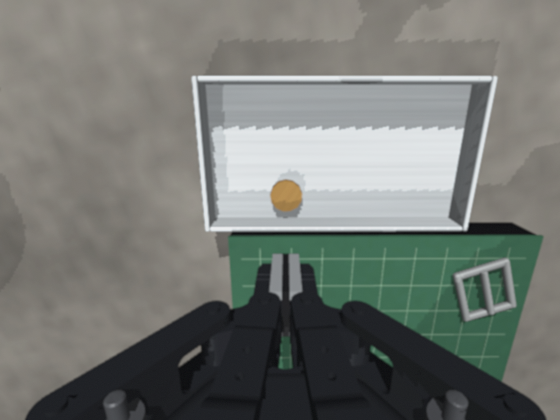

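The first stud lies in the tray at (286,195). Now move behind the middle stud.

```bash
python3 -m creep '[[-0.1,-5,0,0,0,0,0],[-0.25,-10,0,0,0,0,0],[-0.38,-15,0,0,0,0,0],[-0.51,-20.28,0,0,0,0,0],[-0.51,-20.28,0,0,0,0,0],[-0.51,-20.28,0,0,0,0,0],[-0.51,-20.28,0,0,0,0,0],[-0.51,-20.28,-3,0,0,0,0],[-0.51,-20.28,-4,0,0,0,0],[-0.51,-20.28,-4,0,0,0,0]]'; python3 -c "
from h import *
look('wrist')
s=__import__('rig').readout.read_state();M=R.from_rotvec(s['tool_rot']).as_matrix();print(np.arctan2(M[1,1],M[0,1]))"
```

```text
time: 5.7
ee_pos: [0.5273, -0.0736, 0.0757]
tool_rot: [-2.459, -1.949, 0.003]
contact_force: [-0.5, 0.4, -0.4]
finger_gap: 0.0001
gripper_force: 0.0
wrist
 tcp_b
 [-43.7 -27. ]
 z
 75.7
 t
 5.7
 (494, 322, 46, np.float64(101.0), np.float64(-87.9))
 (296, 177, 23, np.float64(-39.2), np.float64(15.5))
-0.23055162137628152
```

```bash
python3 -m creep '[[0.41,-0.2,0,0,0,0,0],[0.41,-0.2,-1.5,0,0,0,0],[0.41,-0.2,-3,0,0,0,0],[0.41,-0.2,-3.6,0,0,0,0],[0.41,-0.2,-3.7,0,0,0,0],[0.41,-0.2,-3.7,0,0,0,0],[0.41,-0.2,-3.7,0,0,0,0]]'; python3 -c "
from h import *
look('wrist')"
```

```text
time: 6.45
ee_pos: [0.5331, -0.0775, 0.0411]
tool_rot: [2.463, 1.949, 0.001]
contact_force: [0.5, 0.4, 0.7]
finger_gap: 0.0002
gripper_force: 0.0
wrist
 tcp_b
 [-37.1 -29.5]
 z
 41.1
 t
 6.45
 (284, 353, 15, np.float64(-39.6), np.float64(-85.2))
 (516, 358, 49, np.float64(98.2), np.float64(-89.3))
 (284, 187, 29, np.float64(-39.2), np.float64(15.6))
```

```bash
python3 -m creep '[[-0.2,0.05,-0.23,0,0,0,0],[0.08,1.21,-0.23,0,0,0,0],[0.35,2.38,-0.23,0,0,0,0],[0.63,3.55,-0.23,0,0,0,0],[0.9,4.72,-0.23,0,0,0,0],[1.18,5.89,-0.23,0,0,0,0],[1.46,7.06,-0.23,0,0,0,0],[1.73,8.22,-0.23,0,0,0,0],[2.01,9.39,-0.23,0,0,0,0],[2.28,10.56,-0.23,0,0,0,0],[2.56,11.73,-0.23,0,0,0,0],[2.84,12.9,-0.23,0,0,0,0]]'; python3 -c "
from h import *
look('wrist')"
```

```text
time: 7.7
ee_pos: [0.5615, 0.0526, 0.0383]
tool_rot: [2.464, 1.949, -0.0]
contact_force: [-1.0, -0.2, 0.4]
finger_gap: 0.0001
gripper_force: 0.2
wrist
 tcp_b
 [-39.5 103.7]
 z
 38.3
 t
 7.7
 (291, 226, 28, np.float64(-38.2), np.float64(129.6))
 (210, 117, 27, np.float64(-74.2), np.float64(181.1))
```

Tracking well; continue 66 mm over the edge and rise.

```bash
python3 -m creep '[[0.25,1.07,0,0,0,0,0],[0.51,2.14,0,0,0,0,0],[0.76,3.21,0,0,0,0,0],[1.01,4.28,0,0,0,0,0],[1.26,5.35,0,0,0,0,0],[1.52,6.42,0,0,0,0,0],[1.52,6.42,0,0,0,0,0],[1.52,6.42,2,0,0,0,0],[1.52,6.42,5,0,0,0,0],[1.52,6.42,8,0,0,0,0],[1.52,6.42,8,0,0,0,0]]'; python3 -c "
from h import *
c=look('wrist');cv2.imwrite('pics/w4.png',c['color'])"
```

```text
time: 8.85
ee_pos: [0.579, 0.1155, 0.1232]
tool_rot: [2.46, 1.946, 0.008]
contact_force: [0.7, 0.1, -0.1]
finger_gap: -0.0002
gripper_force: 0.0
wrist
 tcp_b
 [-36.8 169. ]
 z
 123.2
 t
 8.85
 (284, 194, 15, np.float64(-38.4), np.float64(188.2))
 (235, 194, 15, np.float64(-76.3), np.float64(188.2))
```

View pics/w4.png

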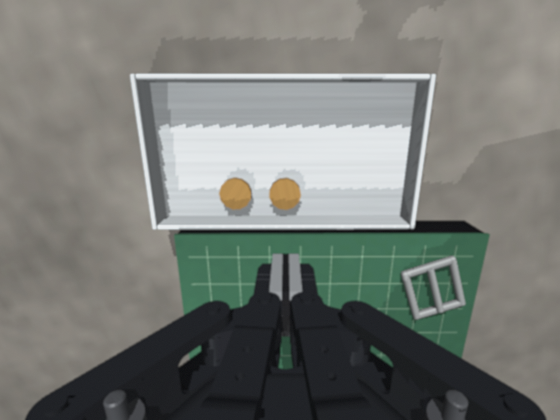

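Both studs lie in the tray at (235,194) and (284,194). The last stud gets swept slightly slanted (tool turned −0.2), so it lands in free tray space.

```bash
python3 -m creep '[[-1.2,-4,0,0,0,-0.05,0],[-2.6,-8.5,0,0,0,-0.1,0],[-4,-13,0,0,0,-0.15,0],[-5.5,-17.8,0,0,0,-0.2,0],[-7,-22.6,0,0,0,-0.2,0],[-8.64,-27.9,0,0,0,-0.2,0],[-8.64,-27.9,0,0,0,-0.2,0],[-8.64,-27.9,0,0,0,-0.2,0],[-8.64,-27.9,0,0,0,-0.2,0],[-8.64,-27.9,0,0,0,-0.2,0]]'; python3 -c "
from h import *
look('wrist')
s=__import__('rig').readout.read_state();M=R.from_rotvec(s['tool_rot']).as_matrix();print(np.arctan2(M[1,1],M[0,1]))"
```

```text
time: 9.9
ee_pos: [0.4903, -0.1618, 0.118]
tool_rot: [-2.644, -1.696, 0.0]
contact_force: [0.7, 0.1, 0.3]
finger_gap: 0.0001
gripper_force: 0.0
wrist
 tcp_b
 [ -59.4 -121.3]
 z
 118.0
 t
 9.9
 (284, 344, 9, np.float64(-85.3), np.float64(-238.0))
 (232, 284, 31, np.float64(-116.2), np.float64(-168.4))
 (374, 291, 80, np.float64(-0.8), np.float64(-198.8))
 (292, 173, 19, np.float64(-49.1), np.float64(-86.9))
 (494, 121, 40, np.float64(96.1), np.float64(-78.5))
-0.4299271832844706
```

```bash
python3 -m creep '[[0.2,-0.33,-2,0,0,0,0],[0.2,-0.33,-4,0,0,0,0],[0.2,-0.33,-6,0,0,0,0],[0.2,-0.33,-7.2,0,0,0,0],[0.2,-0.33,-7.7,0,0,0,0],[0.2,-0.33,-7.75,0,0,0,0],[0.2,-0.33,-7.75,0,0,0,0]]'; python3 -c "
from h import *
look('wrist')"
```

```text
time: 10.65
ee_pos: [0.4926, -0.1666, 0.0417]
tool_rot: [2.645, 1.694, 0.001]
contact_force: [0.4, 0.1, -0.0]
finger_gap: 0.0002
gripper_force: 0.0
wrist
 tcp_b
 [ -56.1 -125.4]
 z
 41.7
 t
 10.65
 (286, 358, 11, np.float64(-69.4), np.float64(-184.1))
 (381, 356, 15, np.float64(-13.5), np.float64(-193.7))
 (189, 355, 15, np.float64(-125.1), np.float64(-170.7))
 (414, 341, 100, np.float64(6.5), np.float64(-187.0))
 (287, 197, 29, np.float64(-48.9), np.float64(-86.8))
 (553, 116, 21, np.float64(76.6), np.float64(-72.8))
```

```bash
python3 -m creep '[[0,0,-0.3,0,0,0,0],[0.5,1.09,-0.3,0,0,0,0],[1.01,2.18,-0.3,0,0,0,0],[1.51,3.27,-0.3,0,0,0,0],[2.01,4.36,-0.3,0,0,0,0],[2.51,5.45,-0.3,0,0,0,0],[3.02,6.54,-0.3,0,0,0,0],[3.52,7.63,-0.3,0,0,0,0],[4.02,8.72,-0.3,0,0,0,0],[4.53,9.81,-0.3,0,0,0,0],[5.03,10.9,-0.3,0,0,0,0],[5.53,11.99,-0.3,0,0,0,0]]'; python3 -c "
from h import *
look('wrist')"
```

```text
time: 11.9
ee_pos: [0.5478, -0.0457, 0.0378]
tool_rot: [2.646, 1.694, -0.0]
contact_force: [0.5, -0.1, 0.3]
finger_gap: 0.0
gripper_force: 0.2
wrist
 tcp_b
 [-30.2   4.9]
 z
 37.8
 t
 11.9
 (522, 380, 47, np.float64(92.4), np.float64(-94.5))
 (288, 226, 28, np.float64(-25.2), np.float64(30.1))
```

```bash
python3 -m creep '[[0.5,1.09,0.05,0,0,0,0],[1.01,2.18,0.05,0,0,0,0],[1.51,3.27,0.05,0,0,0,0],[2.01,4.36,0.05,0,0,0,0],[2.51,5.45,0.05,0,0,0,0],[3.02,6.54,0.05,0,0,0,0],[3.52,7.63,0.05,0,0,0,0],[4.02,8.72,0.05,0,0,0,0],[4.53,9.81,0.05,0,0,0,0],[5.03,10.9,0.05,0,0,0,0]]'; python3 -c "
from h import *
look('wrist')"
```

```text
time: 12.95
ee_pos: [0.5981, 0.0633, 0.0383]
tool_rot: [2.646, 1.694, 0.0]
contact_force: [-0.4, 0.2, 0.6]
finger_gap: 0.0
gripper_force: 0.2
wrist
 tcp_b
 [ -6.3 122.6]
 z
 38.3
 t
 12.95
 (288, 226, 28, np.float64(-1.3), np.float64(147.6))
 (140, 180, 25, np.float64(-65.3), np.float64(184.3))
 (213, 166, 25, np.float64(-29.9), np.float64(183.8))
```

```bash
python3 -m creep '[[0.42,0.91,0,0,0,0,0],[0.84,1.82,0,0,0,0,0],[1.26,2.72,0,0,0,0,0],[1.68,3.63,0,0,0,0,0],[1.93,4.2,0,0,0,0,0],[1.93,4.2,0,0,0,0,0],[1.93,4.2,2,0,0,0,0],[1.5,3,6,0,0,0,0],[1,1,10,0,0,0,0],[1,-2,12,0,0,0,0],[1,-6,12,0,0,0,0],[1,-8,12,0,0,0,0]]'; python3 -c "
from h import *
c=look('wrist');cv2.imwrite('pics/w5.png',c['color'])"
```

```text
time: 14.2
ee_pos: [0.6081, -0.0205, 0.1596]
tool_rot: [2.645, 1.69, 0.002]
contact_force: [-0.3, 0.7, -0.9]
finger_gap: -0.0
gripper_force: 0.0
wrist
 tcp_b
 [22.7 43.3]
 z
 159.6
 t
 14.2
 (383, 308, 26, np.float64(96.6), np.float64(-86.0))
 (140, 70, 18, np.float64(-68.8), np.float64(174.2))
 (187, 59, 17, np.float64(-29.8), np.float64(174.0))
 (233, 46, 18, np.float64(7.3), np.float64(175.7))
```

View pics/w5.png

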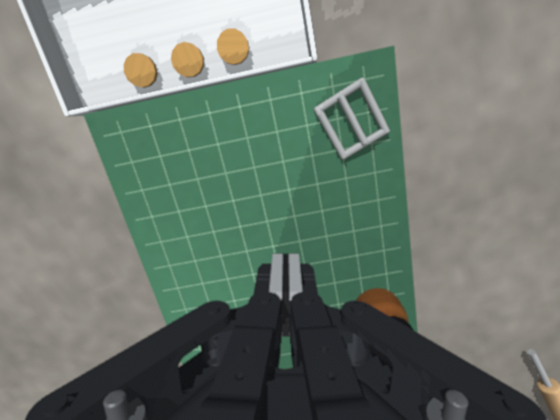

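All three studs lie flat in the tray at (140,70), (187,59) and (233,46). The buckle and jar are in place and the arm is clear. I'll let it settle briefly and hand in.

```bash
python3 -m creep '[[0,0,0,0,0,0,0],[0,0,0,0,0,0,0],[0,0,0,0,0,0,0],[0,0,0,0,0,0,0]]'; python3 -c "
from rig import workorder
print(workorder.job_done())"
```

```text
time: 14.65
ee_pos: [0.6076, -0.0166, 0.1583]
tool_rot: [-2.645, -1.695, 0.0]
contact_force: [0.0, 0.4, -0.4]
finger_gap: 0.0001
gripper_force: 0.0
the job is handed in; nothing more can be done
None
```

All three stud caps were swept off the mat and lie flat in the tray; the buckle, jar and stand were left alone (the stand was not in the last picture), and the job was handed in at 14.65 s.

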